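# Move the saucepan to the simmer ring and set its needle valve

## Robot

A 6-joint arm with a two-finger parallel gripper is mounted at the origin on the work surface. World frame = base frame: x ahead of the robot, y to its left, z up, the work surface at z = 0. Lengths are in m, angles in rad, forces in N, time in s.
With the tool pointing down it reaches from about 0.35 to 0.975 m from the base axis. Payload 7.1 kg.
Tool frame: the origin (TCP) lies between the finger pads; the fingertips stand 17 mm ahead of it and the grasp point (between the pads) lies 2 mm behind it; z points along the fingers, y is the direction in which the jaws open and shut (so a half turn about z gives the same grasp; the last joint's range is limited). The gripper opens to 88 mm and grips with 3 to 60 N. Pads are 20 mm wide; open, the fingers measure 115 mm over their backs; the gripper's body (75 mm by 178 mm) begins 61 mm behind the grasp point.
Start: joints at [1.154, 0.423, 1.63, -0, 1.089, -0.019], TCP at [0.242, 0.576, 0.24] pointing down, gripper open.
Joint ranges: [-3, 3], [-0.9, 2.11], [0.09, 2.58], [-1.31, 4.45], [0.11, 2.69], [-2.54, 2.54]. Speed limits (rad/s): [2.39, 2.39, 3.01, 3.14, 3.14, 3.14].

## Interface

Orientations are given as a unit quaternion [x, y, z, w].
In Python, from bench import r, viewer, ticket gives the robot as it stands. Calls block until the motion is done:
- r.goto(position, orientation): joint-space move of the TCP to a pose.
- r.line_to(position, orientation=None, velocity=0.15, guard=None): straight line of the TCP; orientation=None keeps the orientation; velocity is the mean speed in m/s. With guard (N) it stops when the force on the tool has changed by that much, and returns True; else False.
- r.movej(angles): joint-space move.
- r.open_gripper() and r.close_gripper(): open the fingers fully, or close them until they stop; the grip force is fixed at half the most.
- r.dwell(seconds).
- r.inverse_kinematics(position, orientation): joint angles nearest the present ones, or None.
- r.observe(): the state.
- viewer.camera(name): name is "side" or "top"; returns a dict with "pixels" (420x560x3 uint8, blue, green, red), "mtx" (3x3 intrinsics, pixels), "R" (3x3) and "t" (3): a world point X has camera coordinates R X + t. Camera axes: x right, y down, z forward; pixel columns grow to the right and rows downward; lengths in m; the calibration is good to about 2 mm. A picture is of the moment at which its call begins. There is no depth.
A pose or a line that the arm cannot do raises r.Unreachable and nothing moves.
- ticket.job_done(): hands the job in, once; it reports no verdict.
The state is a dict: "time_s": time; "joint_pos": joint angles; "qd": joint speeds; "tau": joint torques, N m; "tcp_pos": TCP position; "orientation": TCP orientation; "force": force on the tool from outside, world axes, zero at the start; "torque": the same for the moment, N m; "finger_gap": finger opening in m.
Only numpy, scipy, OpenCV 4.12 (cv2) and the standard library are available. Lean on these libraries where they do the work, as an engineer would, in place of code of your own. Each camera call takes 0.05 s, during which the arm holds its last target.

## Task

Slide the saucepan sideways along the hob's grate, without lifting it, from the big left ring until it stands centred over the small right ring. Then turn the small ring's thumbscrew valve (the wing handle in front of that ring) clockwise until it seats, back it off a quarter turn, and finish still gripping the wing handle at that setting, ready for me to light the ring. Leave the big ring's valve shut and the other things on the bench where they are.

Things in the scene. Friction and masses are not known exactly. Their poses are not given: they have to be found in the camera images.
- hob: Two-ring gas hob, steel, black iron grates, fixed, 530 mm wide (y), 315 deep. Origin on the table midway between the rings; x to its rear (away from the robot), y left, z up. Flat flush grate tops at z 110 mm over x +-119, y +-239 mm. Gas rail with two brass needle valves along the front at x -155 mm. Behind the grates a ledge at z 82 mm, its lip 105 mm high.
- big_ring (a point): Centre of the big left burner ring (cap 98 mm across) at the height of the grate top, 110 mm above the table; hob frame (0, 120, 110) mm.
- small_ring (a point): Centre of the small right burner ring (cap 64 mm across) at the height of the grate top, 110 mm above the table; hob frame (0, -120, 110) mm. The saucepan's origin belongs over this point.
- saucepan: Empty open stainless saucepan, 140 mm across, 80 mm high, walls 3 mm, 0.5 to 0.85 kg, with one straight level black handle. It stands on the grate over the big left ring. Origin at the centre of its underside; z up; the handle points along its +x, from 85 to 235 mm from the origin.
- pan_handle (a point): Point in the middle of the saucepan's handle section, 120 mm from the pan's axis and 64 mm above the pan's underside. The handle there is 20 mm wide and 15 mm thick (high), with free space under and beside it. At the start it points to the left or front-left of the hob; after the slide it should still keep clear of the small valve.
- small_valve_grip (a point): Centre of the small (right) ring's black wing handle, on the thumbscrew's vertical axis, 138 mm above the table; hob frame (-155, -120, 138) mm. A thumbscrew of two round wings with flat upright sides: 50 mm long, 14 mm thick, z 125 to 151 mm (a 22 mm wide brass nut lies below z 111). The point's x axis runs along the 50 mm length and turns with it.
- small_valve (a joint): Turn of the small ring's thumbscrew, rad: 0 = seated (hard stop), grows anticlockwise seen from above (opening); starts about 0.9 to 2.5. At value q the wing's long axis makes the angle q with the hob's x axis. It turns stiffly (about 0.06 N m) and stays where it is left.
- big_valve_grip (a point): Centre of the identical wing handle of the big (left) ring's valve, 138 mm above the table; hob frame (-155, 120, 138) mm. Shut; not to be turned.
- big_valve (a joint): Turn of the big ring's thumbscrew, rad, same sense; starts at 0 = shut and must stay shut.
- flask: Bystander: glass conical flask, 76 mm across the foot, 127 mm high, standing in front of the gas rail between the two valves. Origin at the centre of its underside.
- beaker: Bystander: small clear beaker, 54 mm across, 75 mm high, on the hob's rear ledge. Origin at the centre of its underside.
- sieve: Bystander: metal kitchen sieve, 160 mm bowl with wooden handle, 55 mm high, on the table to the right of the hob. Origin under the bowl's centre.
- pan_lid: Bystander: steel saucepan lid with black knob, 146 mm across, 44 mm high, lying on the table in front of the hob on the left. Origin at the centre of its underside.
- gas_lighter: Bystander: long gas lighter, 230 mm, 20 mm high, lying on the table at the front right. Origin near its middle, at table height.
- pepper: Bystander: green pepper, 80 mm across, 90 mm high, to the left of the hob. Origin at the centre of its underside.

How it is judged:
On the way, in this order (a step that is already met when the one before it is completed fails the run):
1. the saucepan stands still over the small ring, within 25 mm of its centre (horizontal distance between saucepan and small_ring below 0.025 m and linear speed of saucepan below 0.02 m/s), for 0.2 s.
2. the small ring's valve is turned clockwise until it seats (within 0.06 rad of the stop) (value of joint small_valve below 0.06 rad), for 0.1 s.
At the end, for the whole second after the job is handed in: Small valve a quarter turn open from its seat (1.57 +- 0.22 rad), still, its wing handle gripped by the fingers (over 2 N, grasp point within 35 mm of its centre); saucepan flat on the grate within 25 mm of the small ring's centre; big valve shut (all of step 1 and value of joint small_valve between 1.35 and 1.79 rad and velocity of joint small_valve between -0.05 and 0.05 rad/s and contact force between the fingers and small_valve above 2 N and distance between the grasp point and small_valve_grip below 0.035 m and z of saucepan in the frame of hob below 0.114 m and angle between saucepan's own z axis and vertical below 0.06 rad and value of joint big_valve below 0.2 rad); the arm keeps its last pose, push and grip.
It fails at once if the saucepan is lifted (underside more than 10 mm above the grate) or tipped (over 0.15 rad) (z of saucepan in the frame of hob above 0.12 m or angle between saucepan's own z axis and vertical above 0.15 rad).
It fails at once if the big ring's valve is opened (value of joint big_valve above 0.2 rad).
It fails at once if a bystander is pushed away or knocked over (distance of any of flask, beaker from where it was at the start of the episode above 0.03 m or angle between any of flask, beaker's own z axis and vertical above 0.4 rad or distance of any of sieve, pan_lid, gas_lighter, pepper from where it was at the start of the episode above 0.04 m).
It also fails if it takes over 56 s, if anything falls off the work surface, if the arm or the gripper's body presses on something with over 40 N, if the wrist force passes 120 N, or if a joint passes its speed limit or range.

## Working session

There is one attempt and no reset: what is moved stays moved. The work goes in short steps, each a Python script; the robot and the scene stay as the last script left them, time stands still between calls to the robot, and variables do not carry over. Pictures are saved under pics/ and viewed, and the job is handed in when it is done.

```bash
ls; mkdir -p pics
python3 - <<'E'
from bench import r, viewer, ticket
import cv2,numpy as np
for n in ("side","top"):
    c=viewer.camera(n); cv2.imwrite(f"pics/{n}0.png",c["pixels"])
    print(n,c["mtx"],c["R"],c["t"], -np.array(c["R"]).T@np.array(c["t"]))
    np.savez(f"{n}0.npz",**{k:np.array(c[k]) for k in c})
print(r.observe())
E
```

```text
pics
side [[469.17165923   0.         280.73660016]
 [  0.         469.17165923 213.22864728]
 [  0.           0.           1.        ]] [[ 0.89036857 -0.45475608 -0.02099346]
 [-0.32394657 -0.60050731 -0.73106059]
 [ 0.31984752  0.65771413 -0.6819895 ]] [-0.51946367  0.24531505  1.4056204 ] [ 0.09239889 -1.01341218  1.12705319]
top [[383.18936033   0.         284.95808918]
 [  0.         383.18936033 209.54244904]
 [  0.           0.           1.        ]] [[ 0.02479719 -0.99962966  0.01120874]
 [-0.99528706 -0.02573781 -0.09349457]
 [ 0.09374844 -0.00883751 -0.99555669]] [-0.05042619  0.55199675  1.31669232] [ 0.4272078  -0.02456405  1.36301576]
{'time_s': 0.1, 'joint_pos': array([ 1.15400507e+00,  4.23770394e-01,  1.63056231e+00,  6.74600914e-06,
        1.08858800e+00, -1.89596225e-02]), 'qd': array([-0.00120857, -0.00122693, -0.00018603,  0.00078183,  0.00030828,
        0.00023012]), 'tau': array([ 5.18455527e-04, -5.45612955e+01, -2.74323589e+01,  6.45846315e-02,
        1.88614632e-02, -6.99818997e-05]), 'tcp_pos': array([0.24190691, 0.57579853, 0.23899582]), 'orientation': array([ 1.97608133e-01,  9.80280870e-01, -6.47683567e-04, -1.46450140e-04]), 'force': array([-0.49122413,  0.76435768,  0.25851497]), 'torque': array([ 0.01516968, -0.02204915, -0.03037897]), 'finger_gap': 0.08776480002824227}
```

View pics/side0.png

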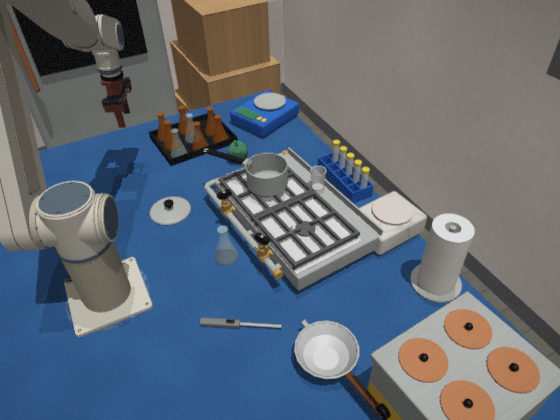

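View pics/top0.png

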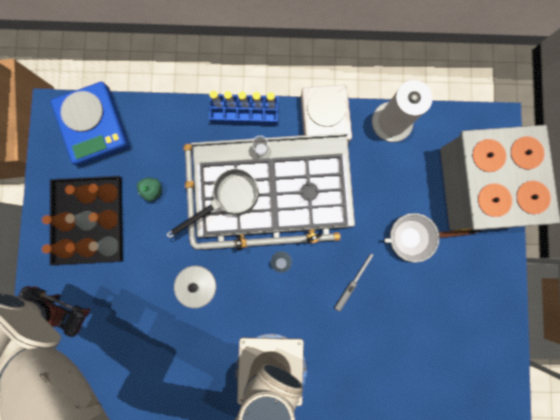

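The top view shows the pan at about (236,192) with its handle pointing front-left to about (172,235). The small ring is at (310,191), the small wing at about (312,236), the big wing at (240,241) and the flask at (281,262). I'll zoom in to measure.

Run:
```python
import cv2
a=cv2.imread("pics/top0.png")[125:285,160:360]; cv2.imwrite("pics/topz.png",cv2.resize(a,None,fx=4,fy=3.75*4/3.75*0.9375,interpolation=cv2.INTER_CUBIC)[:600])
a=cv2.imread("pics/side0.png")[135:285,195:390]; cv2.imwrite("pics/sidez.png",cv2.resize(a,None,fx=4,fy=4,interpolation=cv2.INTER_CUBIC))
```

```text
(no output)
```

View pics/topz.png

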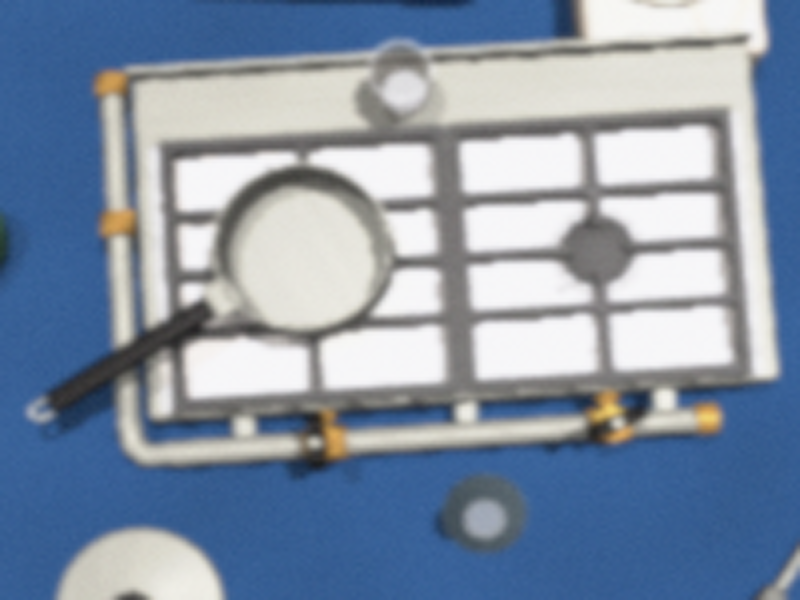

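View pics/sidez.png

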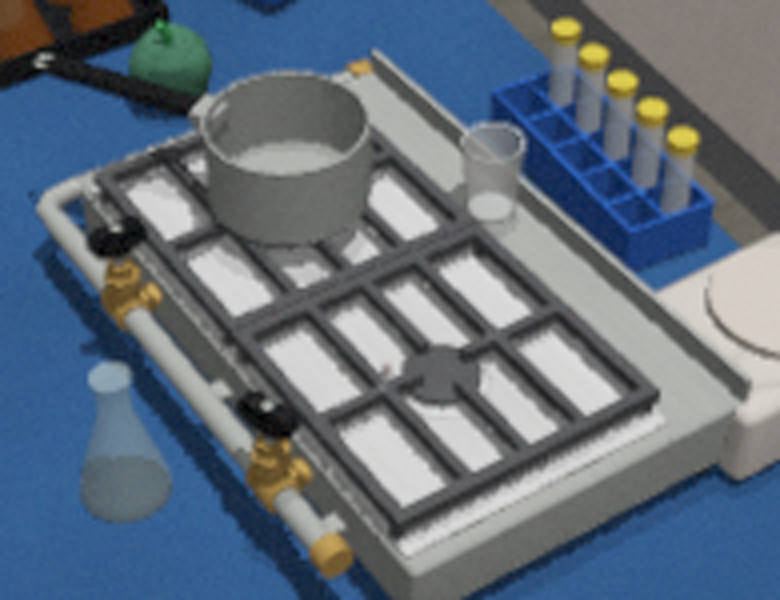

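```bash
cat > h.py <<'E'
import numpy as np,cv2
from scipy.optimize import least_squares
from scipy.spatial.transform import Rotation as Rn
def cam(n,i=0): return dict(np.load(f"{n}{i}.npz"))
C={n:cam(n) for n in ("side","top")}
def proj(n,X):
    c=C[n]; p=(np.atleast_2d(X)@c["R"].T+c["t"])@c["mtx"].T
    return p[:,:2]/p[:,2:]
def tz(u,v): return 160+(u+.5)/4-.5,125+(v+.5)/3.75-.5
def sz(u,v): return 195+(u+.5)/4-.5,135+(v+.5)/4-.5
def tri(pt,ps):
    f=lambda X:np.r_[proj("top",X)[0]-pt,proj("side",X)[0]-ps]
    s=least_squares(f,[.5,0,.1]);return s.x,s.fun
def hob2w(h,P):
    c,s=np.cos(h[2]),np.sin(h[2]);P=np.atleast_2d(P).astype(float)
    return np.c_[h[0]+c*P[:,0]-s*P[:,1],h[1]+s*P[:,0]+c*P[:,1],P[:,2]+(h[3] if len(h)>3 else 0)]
E
python3 - <<'E'
from h import *
x,y=.119,.239
obs=[("top",tz(162,145),(x,y,.11)),("top",tz(727,110),(x,-y,.11)),("top",tz(748,375),(-x,-y,.11)),("top",tz(180,415),(-x,y,.11)),("top",tz(598,249),(0,-.12,.11)),
("side",sz(400,527),(-x,-y,.11)),("side",sz(660,393),(x,-y,.11)),("side",sz(97,175),(-x,y,.11)),("side",sz(440,374),(0,-.12,.11))]
f=lambda h:np.concatenate([proj(n,hob2w(h,P))[0]-p for n,p,P in obs])
s=least_squares(f,[.6,0,0,0]);print(s.x,s.fun.reshape(-1,2).round(1))
h=s.x;np.save("hob.npy",h)
for nm,P in dict(big=(0,.12,.11),small=(0,-.12,.11),sv=(-.155,-.12,.138),bv=(-.155,.12,.138)).items():
    print(nm,hob2w(h,P)[0].round(4),[proj(n,hob2w(h,P))[0].round(1) for n in("top","side")])
print("sv",tri(tz(612,424),sz(268,414)))
# pan rim centre
print("rim",tri(tz(304,250),sz(285,115)))
print("handle tip",tri(tz(40,409),sz(43,62)), "handle root",tri(tz(208,308),sz(198,102)))
print("flask",tri(tz(485,520),sz(109,378)))
E
```

```text
[ 0.59865011  0.00415533  0.09687021 -0.00644975] [[-0.9 -0.3]
 [ 0.6 -0.7]
 [ 1.6 -0.6]
 [-1.6 -0.9]
 [ 0.3 -0.2]
 [-0.5  0.9]
 [-0.4  1.2]
 [-1.2  1.3]
 [ 0.  -1.6]]
big [0.587  0.1236 0.1036] [array([237.1, 195.9]), array([264.6, 185.5])]
small [ 0.6103 -0.1153  0.1036] [array([309.4, 190.8]), array([304.7, 226.5])]
sv [ 0.456  -0.1303  0.1316] [array([313.8, 237.3]), array([261.3, 240.4])]
bv [0.4328 0.1086 0.1316] [array([239.1, 242.7]), array([223.5, 195.9])]
sv (array([ 0.45681548, -0.12681729,  0.13713287]), array([ 0.2585002 , -0.68038049, -0.6604724 ,  0.0957287 ]))
rim (array([0.59062383, 0.11659948, 0.20058185]), array([ 0.23358185, -0.59994647, -0.679161  ,  0.11446561]))
handle tip (array([0.45474394, 0.31914957, 0.17408505]), array([-0.03579249,  0.10148471,  0.12182203, -0.00933284])) handle root (array([0.54349279, 0.19102627, 0.18205251]), array([ 0.27846497, -0.7407496 , -0.85446994,  0.11524611]))
flask (array([ 0.37157542, -0.02706296,  0.12722616]), array([ 0.10039419, -0.28013338, -0.28076086,  0.02551472]))
```

Run:
```python
from h import *
x,y=.119,.239
obs=[("top",tz(162,145),(x,y,.11)),("top",tz(727,110),(x,-y,.11)),("top",tz(748,375),(-x,-y,.11)),("top",tz(180,415),(-x,y,.11)),
("side",sz(400,525),(-x,-y,.11)),("side",sz(660,391),(x,-y,.11)),("side",sz(97,175),(-x,y,.11))]
f=lambda h:np.concatenate([proj(n,hob2w(h,P))[0]-p for n,p,P in obs])
s=least_squares(f,[.6,0,0]);print(s.x,s.fun.reshape(-1,2).round(1))
h=s.x;np.save("hob.npy",h)
for nm,P in dict(big=(0,.12,.11),small=(0,-.12,.11),sv=(-.155,-.12,.138),bv=(-.155,.12,.138)).items():
    print(nm,hob2w(h,P)[0].round(4))
K=6
for n,(a,b,w,hh) in dict(top=(225,200,133,98),side=(205,170,133,98)).items():
    im=cv2.imread(f"pics/{n}0.png")[b:b+hh,a:a+w]
    big=cv2.resize(im,None,fx=K,fy=K,interpolation=cv2.INTER_CUBIC)
    def dr(P,col):
        p=(proj(n,hob2w(h,P))-[a,b]+.5)*K-.5
        cv2.polylines(big,[p.round().astype(int)],True,col,1)
    dr([(x,y,.11),(x,-y,.11),(-x,-y,.11),(-x,y,.11)],(0,0,255))
    t=np.linspace(0,6.28,30)
    dr(np.c_[.032*np.cos(t),-.12+.032*np.sin(t),.11+0*t],(0,255,0))
    for yy in(.12,-.12):
        dr(np.c_[-.155+.025*np.cos(t),yy+.025*np.sin(t),.138+0*t],(255,0,255))
        dr([(-.155,yy,.125),(-.155,yy,.151)],(0,255,255))
    cv2.imwrite(f"pics/{n}ov.png",big)
```

```text
[0.59787817 0.0032381  0.09752377] [[-1.  -0.4]
 [ 1.2 -1. ]
 [ 2.2 -0.5]
 [-1.7 -0.6]
 [-0.6  0.3]
 [-0.2  0.4]
 [-1.6  0.1]]
big [0.5862 0.1227 0.11  ]
small [ 0.6096 -0.1162  0.11  ]
sv [ 0.4553 -0.1313  0.138 ]
bv [0.4319 0.1076 0.138 ]
```

View pics/topov.png

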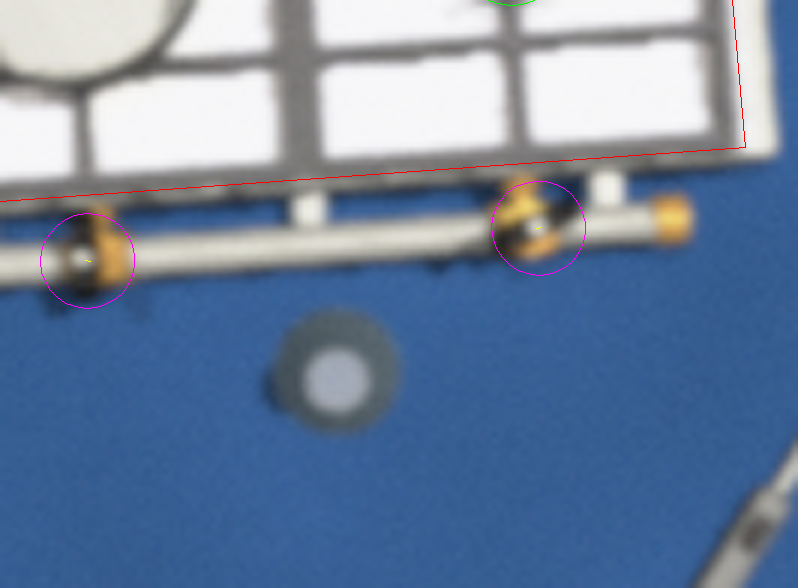

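View pics/sideov.png

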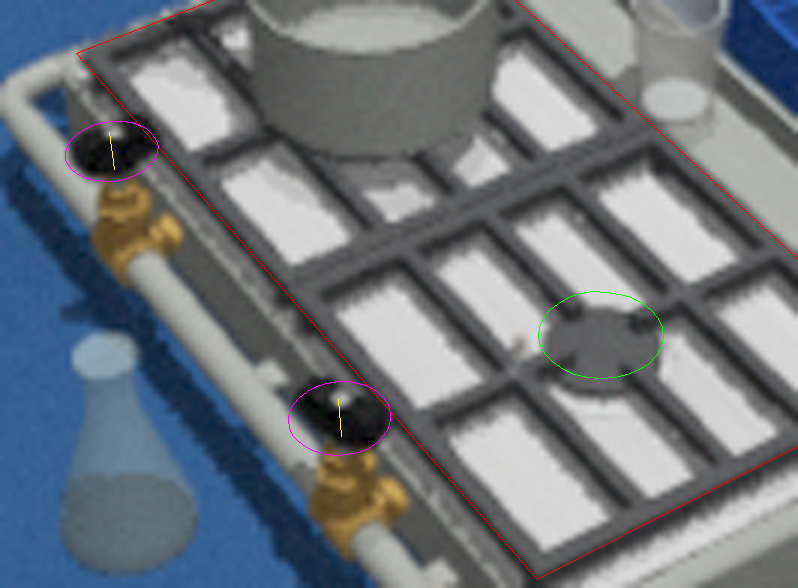

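```bash
cat > ov.py <<'E'
from h import *
def overlay(n,i,box,K,out,pan=None,q=None,valve=-.12,C2=None):
    h=np.load("hob.npy"); a,b,w,hh=box
    im=cv2.imread(f"pics/{n}{i}.png")[b:b+hh,a:a+w]
    big=cv2.resize(im,None,fx=K,fy=K,interpolation=cv2.INTER_CUBIC); raw=big.copy()
    def dr(P,col,cl=True):
        p=(proj(n,np.array(P,float))-[a,b]+.5)*K-.5
        cv2.polylines(big,[p.round().astype(int)],cl,col,1,cv2.LINE_AA)
    t=np.linspace(0,6.28,60)
    if pan is not None:
        x,y,th=pan
        dr(np.c_[x+.07*np.cos(t),y+.07*np.sin(t),.19+0*t],(0,0,255))
        dr(np.c_[x+.07*np.cos(t),y+.07*np.sin(t),.11+0*t],(0,255,0))
        u=np.array([np.cos(th),np.sin(th)]);v=np.array([-u[1],u[0]])
        dr([np.r_[np.array([x,y])+u*d+v*s,.174+.0075] for d,s in((.085,.01),(.235,.01),(.235,-.01),(.085,-.01))],(255,0,255))
    if q is not None:
        c=hob2w(h,(-.155,valve,0))[0]; A=q+h[2];u=np.array([np.cos(A),np.sin(A)]);v=np.array([-u[1],u[0]])
        for z,col in((.151,(0,0,255)),(.125,(0,255,0))):
            dr([np.r_[c[:2]+u*d+v*s,z] for d,s in((.025,.007),(-.025,.007),(-.025,-.007),(.025,-.007))],col)
    return np.hstack([raw,big])
E
python3 - <<'E'
from ov import *
pan=(.5866,.1207,np.arctan2(.2025,-.136))
cv2.imwrite("pics/pant.png",overlay("top",0,(165,160,105,85),4,"",pan)[:, 420:])
A=overlay("top",0,(165,160,100,85),4,"",pan)[:,400:];B=overlay("side",0,(195,140,100,85),4,"",pan)[:,400:]
cv2.imwrite("pics/pan_ov.png",np.hstack([A,B]))
A=np.vstack([overlay("top",0,(295,220,40,30),9,"",None,2.5),overlay("side",0,(243,222,40,30),9,"",None,2.5)])
cv2.imwrite("pics/wing_ov.png",A)
E
```

```text
(no output)
```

View pics/pan_ov.png

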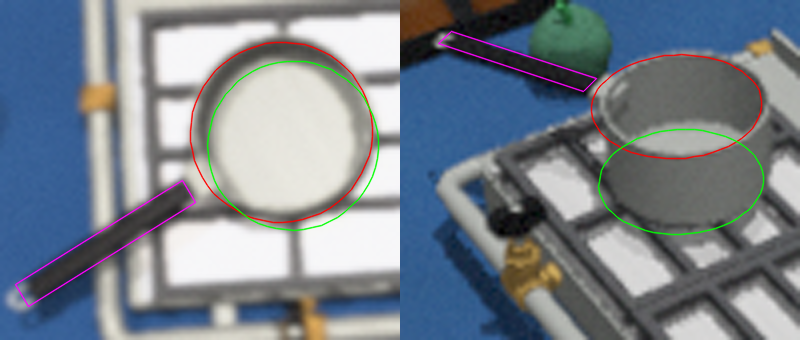

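View pics/wing_ov.png

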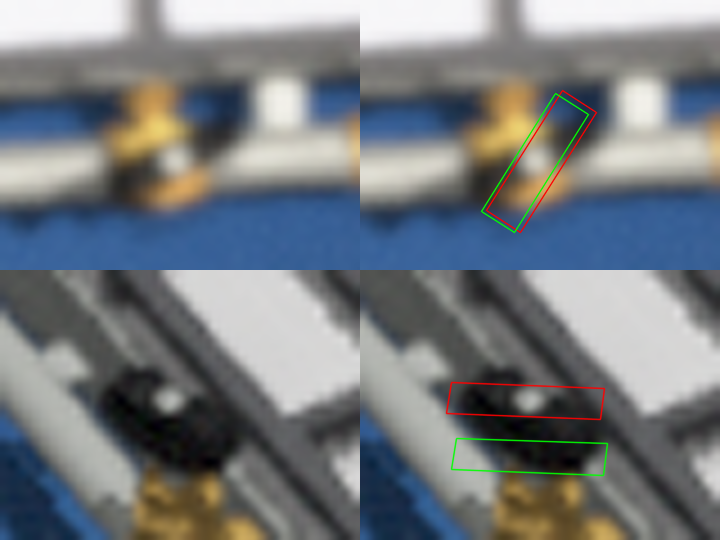

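Run:
```python
from ov import *
pan=(.5885,.1185,np.deg2rad(123.7))
A=overlay("top",0,(165,160,100,85),4,"",pan)[:,400:];B=overlay("side",0,(195,140,100,85),4,"",pan)[:,400:]
cv2.imwrite("pics/pan_ov2.png",np.hstack([A,B]))
A=[np.vstack([overlay("top",0,(295,220,28,30),9,"",None,q)[:,252:],overlay("side",0,(248,222,28,30),9,"",None,q)[:,252:]]) for q in (1.7,1.85,2.0)]
cv2.imwrite("pics/wing_ov2.png",np.hstack(A))
```

```text
(no output)
```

View pics/pan_ov2.png

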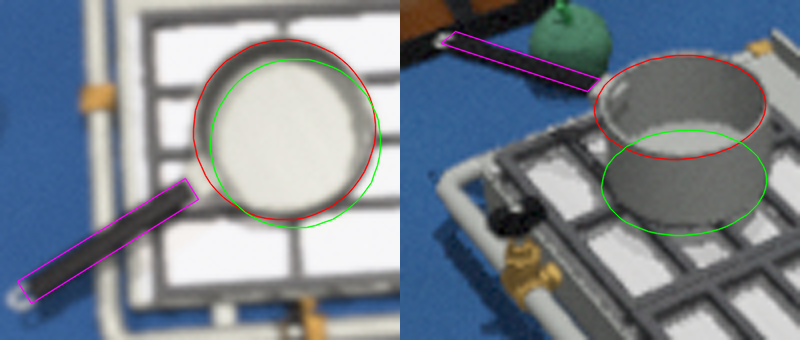

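View pics/wing_ov2.png

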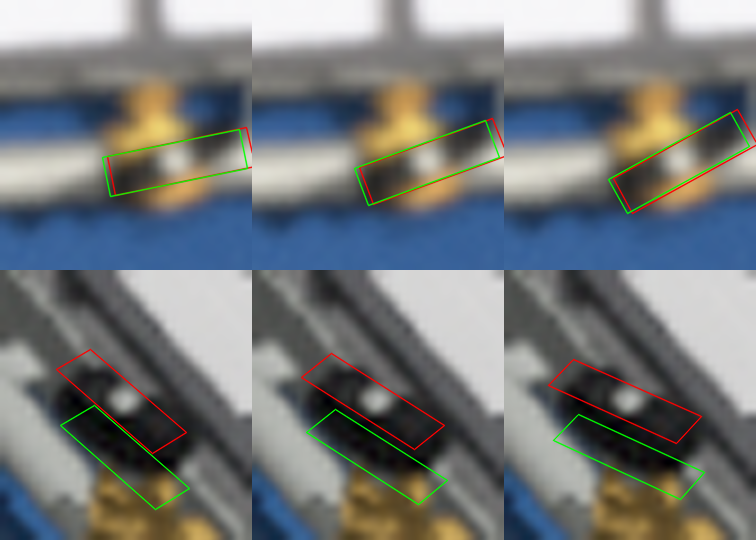

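Over-lays fit: the pan is at about (0.588, 0.1185) with its handle at 123.7°. The small valve is at (0.455, -0.131), q about 1.95, and its measured height of 0.137 agrees with the text. Next I grip the pan handle.

```bash
cat >> h.py <<'E'
def down(ang):  # jaw axis y at world angle ang
    z=np.array([0,0,-1.]);y=np.array([np.cos(ang),np.sin(ang),0]);x=np.cross(y,z)
    return Rn.from_matrix(np.c_[x,y,z]).as_quat()
E
python3 - <<'E'
from bench import r,viewer
from h import *
pan=np.array([.588,.1185]);th=np.deg2rad(123.7);u=np.array([np.cos(th),np.sin(th)])
g=pan+.12*u;print(g)
best=None
for k in(0,1):
    q=down(th-np.pi/2+k*np.pi);j=r.inverse_kinematics(np.r_[g,.27],q);print(k,j)
    if j is not None and (best is None or abs(j[5])<abs(best[1][5])): best=(q,j)
Q=best[0];np.save("Q.npy",Q);np.save("g.npy",g)
p=r.observe()["tcp_pos"]
r.line_to([p[0],p[1],.30],velocity=.2)
r.goto(np.r_[g,.27],Q)
print(r.line_to(np.r_[g,.172],Q,velocity=.12,guard=8))
o=r.observe();print(o["time_s"],o["tcp_pos"],o["force"])
for n in("top","side"):cv2.imwrite(f"pics/{n}1.png",viewer.camera(n)["pixels"])
a=cv2.imread("pics/top1.png")[140:260,140:280];b=cv2.imread("pics/side1.png")[100:220,195:335]
cv2.imwrite("pics/grip.png",cv2.resize(np.hstack([a,b]),None,fx=2.8,fy=2.8))
E
```

```text
[0.52141867 0.21833449]
0 [ 3.75496458e-01  3.01227942e-01  1.73655104e+00 -4.44089210e-16
  1.10381367e+00 -2.12679500e-01]
1 None
False
3.1833 [0.52189356 0.2186148  0.17261737] [-0.97413615 -0.79793682 -0.55746201]
```

View pics/grip.png

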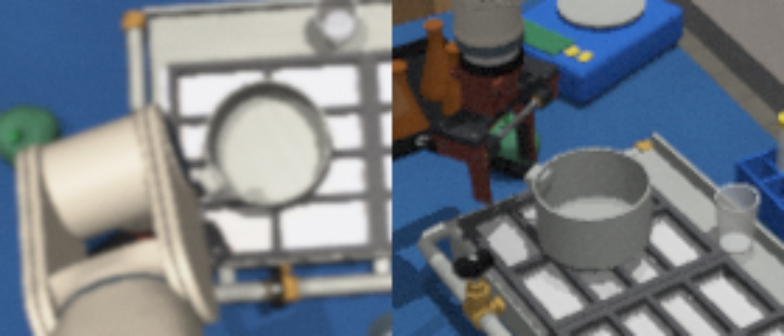

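The fingers straddle the handle at about (520,120) in this crop and the pan hasn't moved. I'll close and slide a little first.

Run:
```python
from bench import r,viewer
from h import *
Q=np.load("Q.npy")
r.close_gripper()
o=r.observe();print(o["time_s"],o["tcp_pos"],o["force"],o["torque"],o["finger_gap"])
if .015<o["finger_gap"]<.026:
    p=o["tcp_pos"]; d=np.array([.0216,-.2347,0])
    for f in (.15,1.0):
        r.line_to(p+d*f,Q,velocity=.06)
        o=r.observe();print(o["time_s"],o["tcp_pos"],o["force"],o["torque"],o["finger_gap"])
for n in("top","side"):cv2.imwrite(f"pics/{n}2.png",viewer.camera(n)["pixels"])
a=cv2.imread("pics/top2.png")[140:260,180:360];b=cv2.imread("pics/side2.png")[130:250,195:355]
cv2.imwrite("pics/slid.png",cv2.resize(np.hstack([a,b]),None,fx=2.3,fy=2.3))
```

```text
4.3333 [0.52181327 0.21851447 0.17203736] [ 2.13239132  1.23417916 -1.99015908] [ 0.09060525 -0.29196951  0.37024513] 0.02030270624504851
5.0667 [0.52526436 0.18243883 0.17198431] [ 1.85227115 -2.18478879 -1.04855723] [-0.46061336 -0.18186282  0.08548736] 0.0198506693948302
8.5583 [ 0.54335646 -0.01612791  0.17200093] [-0.50618996  3.39641184 -1.01158005] [0.41831816 0.1052913  0.18493466] 0.020134804807341304
```

View pics/slid.png

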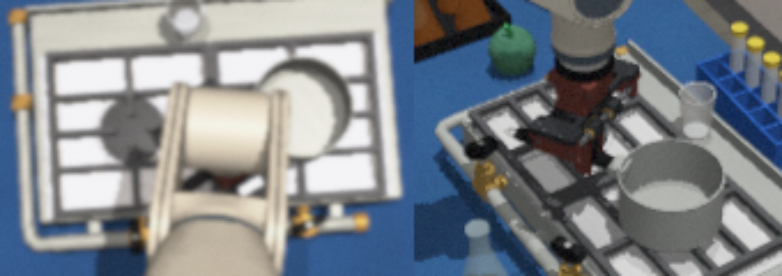

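The pan slid to the right half, flat on the grate. I'll release it, rise and measure.

Run:
```python
from bench import r,viewer
from ov import *
Q=np.load("Q.npy")
r.open_gripper()
p=r.observe()["tcp_pos"]
r.line_to([p[0],p[1],.30],Q,velocity=.15)
r.goto([.45,.25,.32],Q)
for n in("top","side"):cv2.imwrite(f"pics/{n}3.png",viewer.camera(n)["pixels"])
pan=(.6096,-.1162,np.deg2rad(123.7))
A=overlay("top",3,(245,150,100,100),4,"",pan,1.95)[:,400:];B=overlay("side",3,(240,170,100,100),4,"",pan,1.95)[:,400:]
cv2.imwrite("pics/pan_ov3.png",np.hstack([A,B]));print(r.observe()["time_s"])
```

```text
11.975
```

View pics/pan_ov3.png

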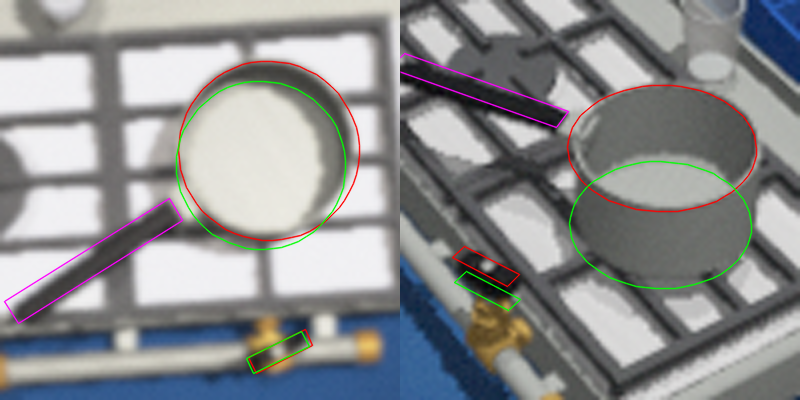

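The pan sits within a few mm of the small ring: its base circle (green) is centred on the grate cross at about (262,163). The wing overlay at q=1.95 fits. I'll plan the valve grip.

Run:
```python
from bench import r,viewer
from h import *
h=np.load("hob.npy");c=hob2w(h,(-.155,-.12,0))[0][:2];c=c+[.0005,.001];np.save("c.npy",c);print(c)
W=1.95+h[2]
for z in(.26,.141):
  for k in(-1,1):
    for q in (1.95,1.5,1.,.5,0,-.1,1.57):
        j=r.inverse_kinematics(np.r_[c,z],down(q+h[2]+k*np.pi/2));print(z,k,q,None if j is None else j.round(3))
```

```text
[ 0.45579899 -0.13028394]
0.26 -1 1.95 [-0.304  0.173  1.935 -0.     1.034 -0.78 ]
0.26 -1 1.5 [-0.304  0.173  1.935 -0.     1.034 -0.33 ]
0.26 -1 1.0 [-0.304  0.173  1.935 -0.     1.034  0.17 ]
0.26 -1 0.5 [-0.304  0.173  1.935 -0.     1.034  0.67 ]
0.26 -1 0 [-0.304  0.173  1.935 -0.     1.034  1.17 ]
0.26 -1 -0.1 [-0.304  0.173  1.935 -0.     1.034  1.27 ]
0.26 -1 1.57 [-0.304  0.173  1.935 -0.     1.034 -0.4  ]
0.26 1 1.95 [-0.304  0.173  1.935 -0.     1.034  2.361]
0.26 1 1.5 None
0.26 1 1.0 None
0.26 1 0.5 [-0.304  0.173  1.935 -0.     1.034 -2.472]
0.26 1 0 [-0.304  0.173  1.935 -0.     1.034 -1.972]
0.26 1 -0.1 [-0.304  0.173  1.935 -0.     1.034 -1.872]
0.26 1 1.57 None
0.141 -1 1.95 [-0.304  0.359  2.027 -0.     0.756 -0.78 ]
0.141 -1 1.5 [-0.304  0.359  2.027 -0.     0.756 -0.33 ]
0.141 -1 1.0 [-0.304  0.359  2.027 -0.     0.756  0.17 ]
0.141 -1 0.5 [-0.304  0.359  2.027 -0.     0.756  0.67 ]
0.141 -1 0 [-0.304  0.359  2.027 -0.     0.756  1.17 ]
0.141 -1 -0.1 [-0.304  0.359  2.027 -0.     0.756  1.27 ]
0.141 -1 1.57 [-0.304  0.359  2.027 -0.     0.756 -0.4  ]
0.141 1 1.95 [-0.304  0.359  2.027 -0.     0.756  2.361]
0.141 1 1.5 None
0.141 1 1.0 None
0.141 1 0.5 [-0.304  0.359  2.027 -0.     0.756 -2.472]
0.141 1 0 [-0.304  0.359  2.027 -0.     0.756 -1.972]
0.141 1 -0.1 [-0.304  0.359  2.027 -0.     0.756 -1.872]
0.141 1 1.57 None
```

Run:
```python
from bench import r,viewer
from h import *
h=np.load("hob.npy");c=np.load("c.npy");Q=down(1.95+h[2]-np.pi/2)
r.goto(np.r_[c,.26],Q)
print(r.line_to(np.r_[c,.141],Q,velocity=.1,guard=8))
o=r.observe();print(o["time_s"],o["tcp_pos"],o["force"])
for n in("top","side"):cv2.imwrite(f"pics/{n}4.png",viewer.camera(n)["pixels"])
r.close_gripper()
o=r.observe();print(o["time_s"],o["tcp_pos"],o["force"],o["torque"],o["finger_gap"])
for n in("top","side"):cv2.imwrite(f"pics/{n}5.png",viewer.camera(n)["pixels"])
a=[cv2.imread(f"pics/side{i}.png")[180:300,210:350] for i in(4,5)]
cv2.imwrite("pics/vg.png",cv2.resize(np.hstack(a),None,fx=2.8,fy=2.8))
```

```text
False
14.75 [ 0.45621454 -0.13042776  0.14149116] [-0.01738016 -0.51127213  0.02169081]
15.975 [ 0.45676612 -0.12976613  0.14101305] [ 4.15363837  5.14092396 -2.51502836] [ 0.68944654 -0.60433509 -0.04761445] 0.013609414428081253
```

View pics/vg.png

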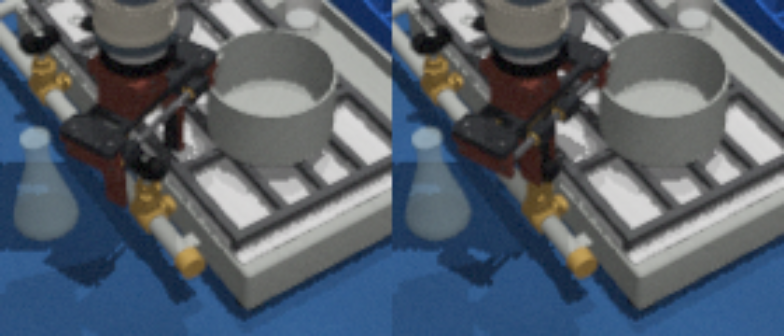

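Gap 13.6 mm, so the wing is gripped. Now I turn clockwise in steps and watch the moment.

Run:
```python
from bench import r,viewer
from h import *
h=np.load("hob.npy")
j=np.array(r.observe()["joint_pos"]);base=j.copy()
def q_of(o): # wing angle from the tool's y axis
    y=Rn.from_quat(o["orientation"]).as_matrix()[:,1]; return np.arctan2(y[1],y[0])+np.pi/2-h[2]
def rep(): 
    o=r.observe();print(round(o["time_s"],2),"cmd",round(j[5],3),"j6",round(o["joint_pos"][5],3),"q",round(q_of(o),3),"F",o["force"].round(1),"T",o["torque"].round(2),"tau6",round(o["tau"][5],2),round(o["finger_gap"],4));return o
rep()
steps=[.3]*5+[.15]*2+[.06]*6
T0=None
for s in steps:
    j[5]+=s; r.movej(j); o=rep()
    if T0 is None:T0=o["tau"][5]
    if abs(o["tau"][5]-T0)>.5 or np.linalg.norm(o["force"])>40: print("STOP");break
np.save("j.npy",j)
```

```text
16.07 cmd -0.78 j6 -0.78 q 1.949 F [ 4.1  4.7 -3.1] T [ 0.76 -0.62 -0.09] tau6 -0.06 0.0139
16.47 cmd -0.48 j6 -0.484 q 1.653 F [-1.2  0.3 -0.2] T [-0.06  0.17 -0.06] tau6 0.24 0.0139
16.86 cmd -0.18 j6 -0.186 q 1.355 F [-1.3  0.6 -0.1] T [-0.09  0.37 -0.08] tau6 0.21 0.0137
17.25 cmd 0.12 j6 0.113 q 1.056 F [-2.4  0.1  3.3] T [-0.09  0.49 -0.1 ] tau6 0.2 0.0137
17.64 cmd 0.42 j6 0.413 q 0.756 F [-2.7  0.8  2.5] T [ 0.02  0.7  -0.13] tau6 0.2 0.0139
18.03 cmd 0.72 j6 0.713 q 0.456 F [-4.   2.1  4.5] T [ 0.18  0.95 -0.06] tau6 0.2 0.0136
18.3 cmd 0.87 j6 0.865 q 0.304 F [-4.9  1.6  5.5] T [ 0.22  0.95 -0.07] tau6 0.23 0.0136
18.57 cmd 1.02 j6 1.015 q 0.155 F [-3.7  2.3  4.9] T [ 0.25  0.98 -0.04] tau6 0.23 0.0139
18.82 cmd 1.08 j6 1.074 q 0.095 F [-5.2  1.3  4.9] T [ 0.24  1.08 -0.01] tau6 0.08 0.0137
19.07 cmd 1.14 j6 1.134 q 0.035 F [-5.6  2.7  4.1] T [ 0.32  0.95 -0.09] tau6 0.08 0.0139
19.32 cmd 1.2 j6 1.193 q -0.024 F [-4.8  2.7  4.8] T [0.46 0.98 0.53] tau6 0.69 0.0137
19.57 cmd 1.26 j6 1.253 q -0.083 F [-4.   3.4  4.8] T [0.57 0.76 0.85] tau6 0.94 0.0145
STOP
```

The moment jumped at j6≈1.18 (q≈0), so the valve is seated. I'll hold briefly, then back off a quarter turn.

Run:
```python
from bench import r,viewer
from ov import *
h=np.load("hob.npy");j=np.load("j.npy")
r.dwell(.4)
def rep():
    o=r.observe();print(round(o["time_s"],2),"j6",round(o["joint_pos"][5],3),"F",o["force"].round(1),"T",o["torque"].round(2),"tau6",round(o["tau"][5],2),round(o["finger_gap"],4),o["tcp_pos"].round(4))
rep()
for t in (.9,.4,0,-.4):
    j[5]=t;r.movej(j);rep()
r.dwell(.3);rep()
for n in("top","side"):cv2.imwrite(f"pics/{n}6.png",viewer.camera(n)["pixels"])
pan=(.6096,-.1162,np.deg2rad(123.7))
A=overlay("top",6,(245,150,100,100),4,"",pan,1.57)[:,400:];B=overlay("side",6,(240,170,100,100),4,"",pan,1.57)[:,400:]
cv2.imwrite("pics/fin_ov.png",np.hstack([A,B]))
```

```text
19.97 j6 1.253 F [-4.9  3.7  4.2] T [0.56 0.72 0.78] tau6 0.8 0.0142 [ 0.4565 -0.1294  0.141 ]
20.4 j6 0.899 F [-4.8  3.7  4.9] T [0.46 0.87 0.05] tau6 -0.16 0.0139 [ 0.4565 -0.1294  0.141 ]
20.95 j6 0.402 F [-4.6  3.3  3.5] T [0.51 0.84 0.07] tau6 -0.05 0.014 [ 0.4566 -0.1295  0.141 ]
21.42 j6 0.004 F [-4.3  4.1  4.3] T [0.49 0.77 0.07] tau6 -0.08 0.0135 [ 0.4566 -0.1295  0.141 ]
21.88 j6 -0.394 F [-4.1  4.1  3.5] T [0.52 0.67 0.07] tau6 -0.07 0.0138 [ 0.4567 -0.1295  0.141 ]
22.18 j6 -0.394 F [-3.1  3.9  4. ] T [0.56 0.79 0.04] tau6 0.06 0.0134 [ 0.4566 -0.1295  0.141 ]
```

View pics/fin_ov.png

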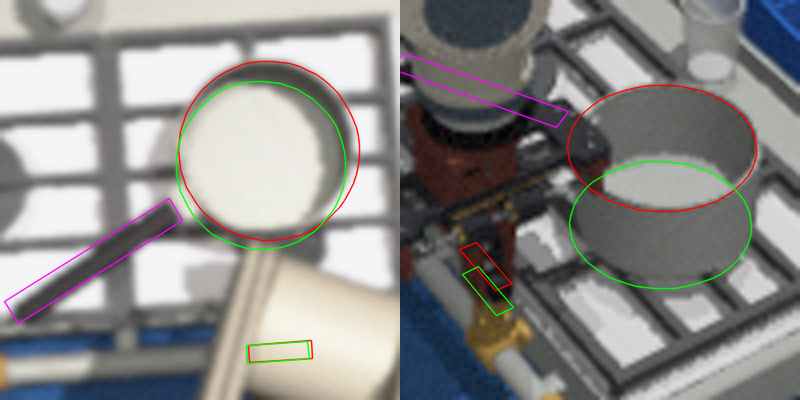

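View pics/top6.png

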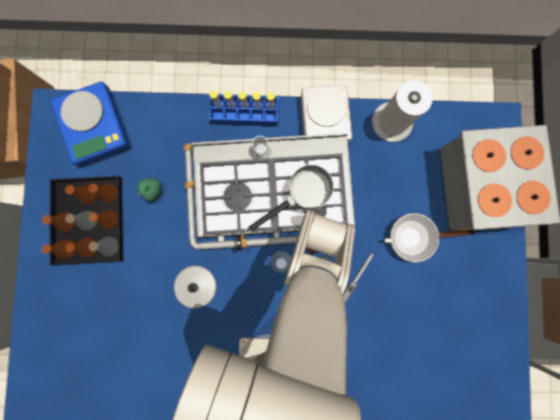

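View pics/side6.png

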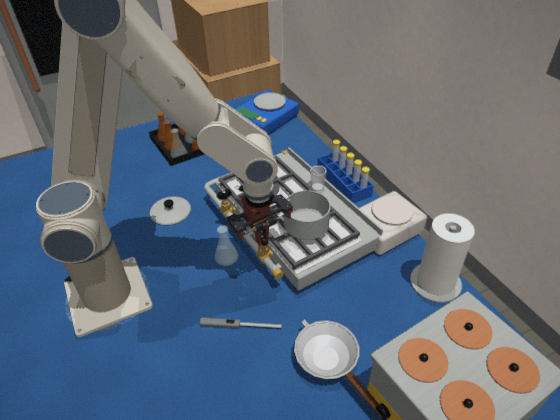

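The pan hasn't moved since I placed it (top view (311,187)). The wing is held at a quarter turn, and the flask (281,262), beaker (260,148), lid, lighter, sieve and pepper are where they started. Handing in.

Run:
```python
from bench import r,ticket
print(ticket.job_done()); o=r.observe();print(o["time_s"],o["finger_gap"],o["joint_pos"][5])
```

```text
the job is handed in; nothing more can be done
None
the job is handed in; nothing more can be done
```

I slid the saucepan by its handle along the grate onto the small ring, then set the small valve a quarter turn open. The job is handed in with the gripper still holding the wing handle; no verdict was reported.

- **Saucepan:** in both camera views it stands flat over the small ring, within about 5 mm of its centre. The pan's outline showed a small mismatch of about 1 pixel (3 mm) in the top view.
- **Small valve:** I turned it clockwise about 1.95 rad. The turning moment then rose sharply to about 0.8 N m, within about 0.03 rad of where the images put the seat. I backed it off 1.57 rad from there. The setting is judged from the wrist angle, give or take about 0.05 rad, because the wing slipped slightly in the fingers while pressed against the stop.
- **Grip at the end:** the finger gap was about 13.5 mm on the 14 mm wing, the arm was still, and the wrist force was about 6 N.
- **Other things:** in the last pictures the flask, beaker, sieve, lid, lighter and pepper looked unmoved, and I never touched the big valve.
- **Time:** about 22 s of the 56 s allowed.
- **Disagreements:** single clicked points put the pan's rim about 10 mm higher than the text, and a free fit put the hob about 6 mm lower. I used the text's heights there; the outlines drawn with them fitted both views. The wing's measured height (137 mm) matched the text.

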